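# Stack the spacer rings on the spindle

## Task

Thread the three spacer rings onto the upright spindle in order of size: the widest (blue) first, then the middle one (yellow), then the narrowest (red) on top, keeping each ring level. Then press the stack gently down until the stiff brass collar beneath it is fully home on the foot and the rings lie flat on one another, without forcing anything and without disturbing the other things on the bench, and let go.

Things in the scene. Friction and masses are not known exactly. Their poses are not given: they have to be found in the camera images.
- stand: Dark steel base plate, 130 x 130 x 10 mm, fixed to the bench; origin at the centre of its underside, z up. On it stand a grey magnetic foot (48 mm diameter, 10 mm high), a bare steel spindle and a brass collar. Over 60 N of contact force on any of these counts as forcing it.
- tip_level (a point): Point 102 mm straight above the stand's origin, at the height of the spindle's flat end. The 16 mm diameter upright spindle is NOT here: it is set off-centre on its foot, its axis 6 to 9 mm sideways from this point in a direction that differs each time and is not measured; it must be seen or felt. It is held firmly where it is.
- collar (a joint): Height (m) of the brass collar (32 mm diameter, 8 mm thick) above home on the foot: 0 = fully home, 0.010 to 0.020 at start. It stays where left, carries the rings, and takes about 8 N (more if pushed fast) to push down the spindle. Its top is 28 mm above the stand's origin plus this value. At home the rings' centres are 36, 52, 68 mm above that origin.
- wide_c (a point): Centre (half-way up) of the blue, widest plastic spacer ring: 62 mm outside diameter, 16 mm thick, plain bore of 22 mm diameter, 90 g give or take 20 percent. Loose, lying flat on the bench; local z is the ring's axis, must be kept level (within about 14 degrees).
- mid_c (a point): Centre (half-way up) of the yellow, middle plastic spacer ring: 50 mm outside diameter, 16 mm thick, plain bore of 22 mm diameter, 60 g give or take 20 percent. Loose, lying flat on the bench; local z is the ring's axis, must be kept level (within about 14 degrees).
- narrow_c (a point): Centre (half-way up) of the red, narrowest plastic spacer ring: 38 mm outside diameter, 16 mm thick, plain bore of 22 mm diameter, 35 g give or take 20 percent. Loose, lying flat on the bench; local z is the ring's axis, must be kept level (within about 14 degrees).
- bottle_a: Amber stoppered reagent bottle, 46 mm diameter, 95 mm high; origin at the centre of its underside. Leave it alone.
- bottle_b: A second bottle like it. Leave it alone.
- beaker: Small glass beaker, 60 mm diameter, 65 mm high; origin at the centre of its underside. Leave it alone.
- marker: Green marker pen with a white cap, lying along its x, 136 mm long, 16 mm thick; origin on its underside 50 mm from its plain end. Leave it alone.
- tape: Blue correction-tape dispenser, 84 x 48 x 16 mm, longer along its x; origin on its underside below the centre of the round part. Leave it alone.
There are look-alikes about, which are no part of the job. Of the things shaped like the stand, the steel one is meant.

How it is judged:
On the way, in this order (a step that is already met when the one before it is completed fails the run):
1. the widest ring is on the spindle, down at the collar (horizontal distance between wide_c and stand below 0.016 m and z of wide_c in the frame of stand below 0.062 m), for 0.2 s.
2. the middle ring is on the spindle, resting on the widest (all of step 1 and horizontal distance between mid_c and stand below 0.016 m and distance between mid_c and wide_c below 0.0185 m), for 0.2 s.
3. the narrowest ring is on the spindle, resting on the middle one (horizontal distance between each of wide_c, mid_c, narrow_c and stand below 0.016 m and distance between mid_c and wide_c below 0.0185 m and distance between narrow_c and mid_c below 0.0185 m), for 0.2 s.
At the end, for the whole second after the job is handed in: All three rings are threaded on the spindle and at rest, blue below, yellow between, red on top, with the collar within 2 mm of home and each ring's centre within 2 mm of its home height (36, 52 and 68 mm above the stand's origin) and within 16 mm of the plate's centre sideways (horizontal distance between each of wide_c, mid_c, narrow_c and stand below 0.016 m and z of wide_c in the frame of stand between 0.034 and 0.038 m and linear speed of each of wide, mid, narrow below 0.02 m/s and z of mid_c in the frame of stand between 0.05 and 0.054 m and z of narrow_c in the frame of stand between 0.066 and 0.07 m and value of joint collar below 0.002 m); the robot touches nothing.
It fails at once if a ring tipped by more than 14 degrees from level (angle between any of wide_c, mid_c, narrow_c's own z axis and vertical above 0.25 rad).
It fails at once if more than 60 N of contact force on the stand, its foot, spindle or collar (contact force between stand and anything else above 60 N).
It fails at once if a bystander (bottle, beaker, marker, tape) moved by more than 15 mm (distance of any of bottle_a, bottle_b, beaker, marker, tape from where it was at the start of the episode above 0.015 m).
It also fails if it takes over 72 s, if anything falls off the work surface, if the arm or the gripper's body presses on something with over 40 N, if the wrist force passes 120 N, or if a joint passes its speed limit or range.

## Robot

A 7-joint arm with a two-finger parallel gripper is mounted at the origin on the work surface. World frame = base frame: x ahead of the robot, y to its left, z up, the work surface at z = 0. Lengths are in m, angles in rad, forces in N, time in s.
With the tool pointing down it reaches from about 0.425 to 0.975 m from the base axis. Payload 16.7 kg.
Tool frame: the origin (TCP) lies on the centre line of the jaws, within the pads' length; the fingertips stand 22 mm ahead of it and the grasp point (between the pads) lies 3 mm ahead of it; z points along the fingers, y is the line along which they close (so a half turn about z gives the same grasp; the last joint's range is limited). The gripper opens to 85 mm and grips with 20 to 120 N. Pads are 22 mm wide; open, the fingers measure 114 mm over their backs; the gripper's body (76 mm by 85 mm) begins 54 mm behind the grasp point. The pads swing forward as they close: fully open they stand 13 mm farther back than shut.
Start: joints at [1, 0.426, 0.074, 1.606, -0.034, 1.111, -0.067], TCP at [0.276, -0.616, 0.253] pointing down, gripper open.
Joint ranges: [-2.85, 2.85], [-0.5, 2.14], [-1.23, 1.37], [0.21, 2.46], [-1.02, 4.16], [0.16, 2.05], [-2.73, 2.73]. Speed limits (rad/s): [1.89, 1.89, 2.39, 2.39, 3.01, 3.01, 3.01].

## Interface

Orientations are given as a unit quaternion [w, x, y, z].
In Python, from station import status, cams, workorder gives the robot as it stands.
- The arm moves only by the tool jog_arm, never from a script. Its argument "motion" is a list of rows, each a list of 6 numbers: the shift along the tool's x, y, z in m, then the turn, a rotation vector about the tool's x, y, z in degrees. In form: [[tx, ty, tz, rx, ry, rz], ...]. A call has 1 to 5 rows; each row shifts and turns the commanded pose from where the row before left it, along the tool's axes as they then stand; what a row does not reach is not made up. A row lasts 1/8 s, in which the tool goes at most 62.5 mm and 10.7 degrees, less where a joint would pass 70% of its speed; a pose out of reach is approached as far as the arm can. A call with a gripper value outside its range is refused whole. "grip" is the closure in counts, from 0 (fully open) to 255 (shut), set as the call begins (left out, the last holds). The fingers move at their own pace and stop on an object; "grip_force" is the grip in N (left out, the last holds). Time passes only in rows, so rows that do not move let the fingers close. It gives the time, the measured TCP pose, the force, the opening and the grip force at its end, in the units of the state.
- status.state(): the state, without advancing time (a new reading comes with each control period).
- cams.read_camera(name): name is "side" or "top" or "wrist"; returns (picture, depth): 384x512x3 uint8, red, green, blue; 384x512 float32, m along the optical axis (not along the pixel's ray), 0 where there is no reading.
- cams.get_calibration(name): a dict with "fx", "fy", "cx", "cy" (pixels), "extrinsics" (4x4, takes a point from world to camera coordinates). Camera axes: x right, y up, looking along -z (the intrinsics and any distortion apply to the point x, -y, -z); pixel columns grow to the right and rows downward; lengths in m; the calibration is good to about 2 mm. The wrist camera is an equidistant fisheye: a pixel r from the principal point sees the ray r / f radians off the axis. A picture is of the moment at which its call begins: read the wrist's pose just before it. get_calibration takes no time and is no camera call; for the wrist camera it gives the pose at the moment of the call.
- workorder.hand_in(): hands the job in; it is judged then, once.
The state is a dict: "clock": time; "q": joint angles; "joint_vel": joint speeds; "tau": joint torques, N m; "ee_pos": TCP position; "tool_rot": TCP orientation; "force": force on the tool from outside, world axes, zero at the start; "torque": the same for the moment, N m; "grip_width": opening from 0.0 (shut) to 1.0 (fully open); "grasp_force": force on a finger pad.
Only numpy, scipy, OpenCV 4.12 (cv2) and the standard library are available. Lean on these libraries where they do the work, as an engineer would, in place of code of your own. Each camera call takes 0.05 s, during which the arm holds its last target. There are 200 camera calls.

## Working session

There is one attempt and no reset: what is moved stays moved. The work goes in short steps, Python scripts to look and compute and a tool call to move; the robot and the scene stay as the last step left them, time stands still between calls to the robot, and variables do not carry over. Pictures are saved under pics/ and viewed, at most 10 in all, crops included, and the job is handed in when it is done.

Besides the shell and the picture viewer there is one more tool, called after "Emit:" as name(argument=value, ...) on one line, values as JSON. jog_arm: Moves the arm, as the interface text tells. Its arguments: {"type":"object","properties":{"motion":{"type":"array","items":{"type":"array","items":{"type":"number"}}},"grip":{"type":"number"},"grip_force":{"type":"number"}},"required":["motion"]}

```bash
ls; mkdir -p pics; cat > h.py <<'E'
import numpy as np, cv2
from station import status, cams, workorder
def snap(n):
    c=cams.get_calibration(n); p,d=cams.read_camera(n); return p,d,c
def world(c,d,u,v):
    z=d[int(v),int(u)]; p=np.array([(u-c['cx'])/c['fx']*z,-(v-c['cy'])/c['fy']*z,-z,1]); return (np.linalg.inv(c['extrinsics'])@p)[:3]
def grid(c,d):
    v,u=np.mgrid[:384,:512]; P=np.stack([(u-c['cx'])/c['fx']*d,-(v-c['cy'])/c['fy']*d,-d,np.ones_like(d)],-1)
    return (P@np.linalg.inv(c['extrinsics']).T)[...,:3]
def save(p,n): cv2.imwrite('pics/'+n,cv2.cvtColor(p,cv2.COLOR_RGB2BGR))
E
python3 - <<'E'
from h import *
for n in('top','side'):
    p,d,c=snap(n); np.savez(n+'.npz',p=p,d=d,E=c['extrinsics'],k=[c['fx'],c['fy'],c['cx'],c['cy']]); save(cv2.resize(p,(800,600)),n+'0.png'); print(n,c)
print(status.state())
E
```

```text
pics
top {'fx': 361.0279675846948, 'fy': 361.0279675846948, 'cx': 253.1541539856434, 'cy': 189.98104978776902, 'extrinsics': array([[-0.06606251, -0.9978101 , -0.0032782 ,  0.0339462 ],
       [ 0.97534763, -0.0652679 ,  0.21080109, -0.53612781],
       [-0.21055342,  0.01072866,  0.97752348, -0.90596553],
       [ 0.        ,  0.        ,  0.        ,  1.        ]])}
side {'fx': 363.5918984663521, 'fy': 363.5918984663521, 'cx': 253.06861232002564, 'cy': 199.6729772206937, 'extrinsics': array([[-0.88708029, -0.46093664,  0.02501929,  0.46204577],
       [ 0.27969855, -0.49358594,  0.82349356, -0.24356757],
       [-0.36722919,  0.73750277,  0.56677367, -0.80113348],
       [ 0.        ,  0.        ,  0.        ,  1.        ]])}
{'clock': 0.1, 'q': array([ 1.00051035,  0.42670656,  0.07383714,  1.60654423, -0.03411159,
        1.11079367, -0.06708339]), 'joint_vel': array([-0.00267654, -0.0014625 ,  0.0016493 , -0.00202552,  0.00036376,
        0.00075821,  0.00116779]), 'tau': array([ 7.20255761e-03, -9.51517153e+01,  3.77102762e+00, -4.64397311e+01,
        1.96298707e-02,  6.44768559e-03,  5.99976670e-05]), 'ee_pos': array([ 0.27557186, -0.61580918,  0.25265483]), 'tool_rot': array([-5.75053980e-04,  9.77949346e-01,  2.08841379e-01, -1.58509890e-04]), 'force': array([ 0.51952362,  0.81591499, -0.13055001]), 'torque': array([ 0.04617381, -0.02071269, -0.00459208]), 'grasp_force': 0.0, 'grip_width': 1.0006597434928233}
```

View pics/top0.png

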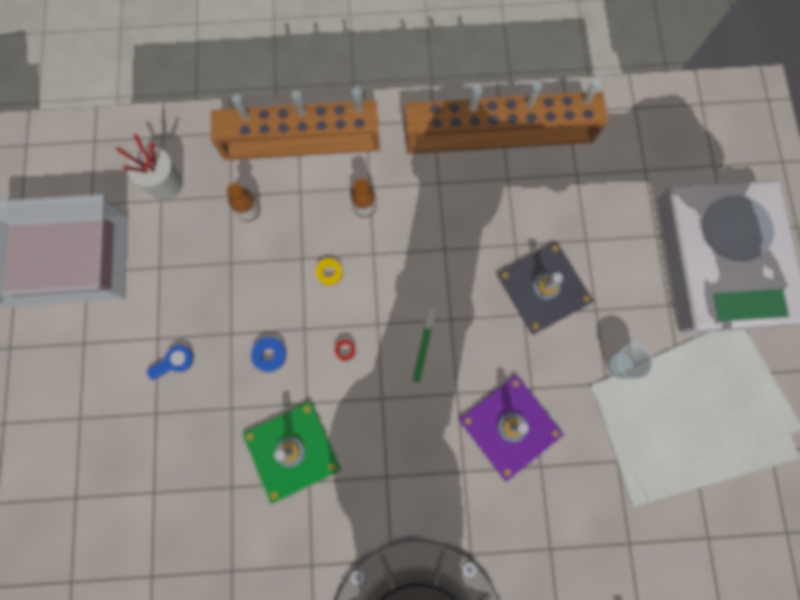

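View pics/side0.png

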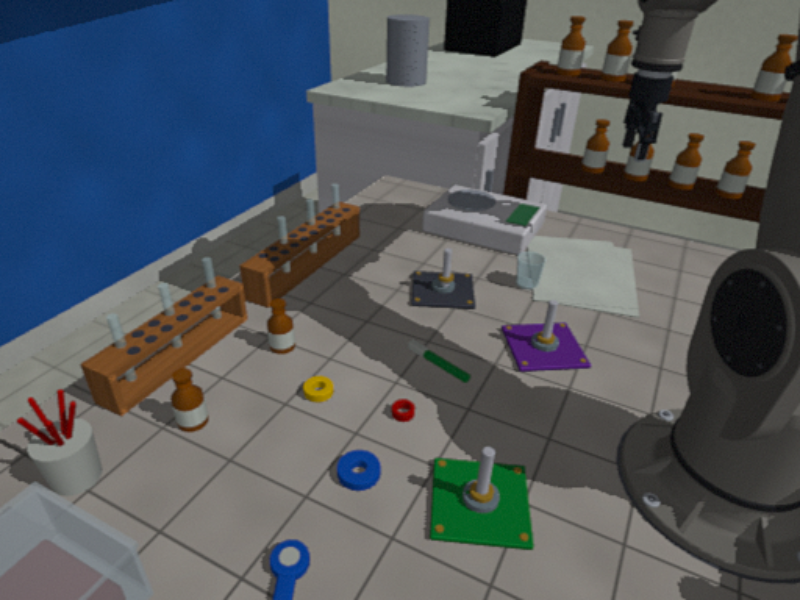

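Top view: blue ring at (268,353), yellow at (329,271) and red at (345,349). The steel stand is at (545,287). Possible mix-ups are the green plate (290,450), the purple plate (512,427) and the blue tape dispenser (178,358). The dark plate is the steel one.

```bash
python3 - <<'E'
from h import *
def load(n):
    f=np.load(n+'.npz'); k=f['k']; return f['p'],f['d'],dict(fx=k[0],fy=k[1],cx=k[2],cy=k[3],extrinsics=f['E'])
for n,pts in(('top',dict(blue=(171,226),yellow=(211,173),red=(221,223),tape=(114,229),stand=(349,184))),('side',dict(blue=(230,300),yellow=(203,249),red=(258,262),stand=(283,185)))):
    p,d,c=load(n);W=grid(c,d);h=cv2.cvtColor(p,cv2.COLOR_RGB2HSV)
    for k,(u,v) in pts.items():
        m=np.zeros((384,512),bool);r=35 if k=='stand' else 16;m[v-r:v+r,u-r:u+r]=1
        if k=='stand':
            for lo,hi in((.006,.014),(.06,.108)):
                mm=m&(W[...,2]>lo)&(W[...,2]<hi)&(d>0); q=W[mm]
                if len(q)==0: print('none');continue
                rr=cv2.minAreaRect(q[:,:2].astype(np.float32)*1000); print(n,k,lo,len(q),q.mean(0).round(4),np.median(q,0).round(4),rr)
            mm=m&(W[...,2]>.05); print(W[mm][:,2].max())
        else:
            mm=m&(h[...,1]>120)&(W[...,2]>.010)&(W[...,2]<.03)
            q=W[mm]; t=q[q[:,2]>np.median(q[:,2])-.004]; cc,rad=cv2.minEnclosingCircle(t[:,:2].astype(np.float32)); print(n,k,len(q),q.mean(0).round(4),np.median(q[:,2]).round(4),'circ',np.round(cc,4),round(rad,4))
p,d,c=load('top'); a=p[150:220,310:390]; b=p[190:260,140:240]
save(np.hstack([cv2.resize(a,(400,350),interpolation=2),cv2.resize(b,(400,350),interpolation=2)]),'crop1.png')
E
```

```text
top blue 302 [0.4602 0.2277 0.0146] 0.0146 circ [0.46   0.2278] 0.0293
top yellow 184 [0.6032 0.1157 0.0144] 0.0144 circ [0.6036 0.1151] 0.0246
top red 75 [0.4594 0.0933 0.0146] 0.0147 circ [0.4591 0.0932] 0.0179
top tape 190 [0.4581 0.3935 0.0138] 0.0137 circ [0.4543 0.3957] 0.038
top stand 0.006 1689 [ 0.5486 -0.271   0.009 ] [ 0.5464 -0.2691  0.0089] ((545.635009765625, -261.973388671875), (129.4172821044922, 151.57640075683594), 24.250198364257812)
top stand 0.06 61 [ 0.5427 -0.2659  0.0886] [ 0.5421 -0.2655  0.096 ] ((544.7509765625, -267.49761962890625), (13.223237991333008, 15.750264167785645), 79.09072875976562)
0.9987301881552677
side blue 474 [0.4588 0.2322 0.0164] 0.0168 circ [0.4598 0.2298] 0.0308
side yellow 199 [0.6014 0.1196 0.016 ] 0.0166 circ [0.6028 0.1192] 0.0252
side red 110 [0.4578 0.0974 0.0155] 0.016 circ [0.4581 0.0955] 0.0182
side stand 0.006 759 [ 0.5475 -0.2776  0.0111] [ 0.5433 -0.258   0.0112] ((563.7637939453125, -354.6585693359375), (152.3982391357422, 326.0835876464844), 10.343467712402344)
side stand 0.06 69 [ 0.5419 -0.2633  0.0848] [ 0.5415 -0.2625  0.0845] ((541.5411376953125, -264.3055419921875), (15.855945587158203, 15.176310539245605), 27.34957504272461)
0.6430776276922778
```

View pics/crop1.png

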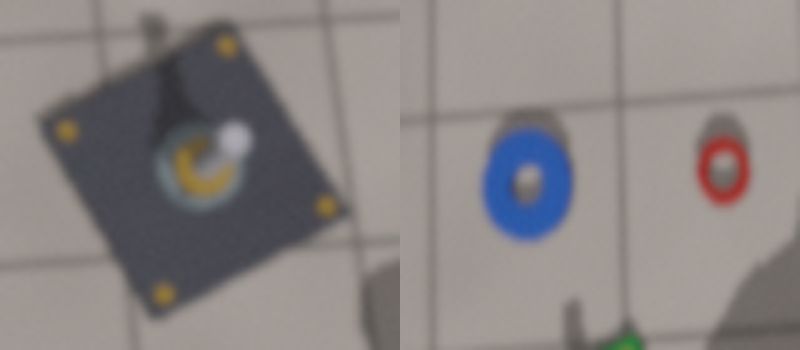

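The crop confirms the dark steel plate with its off-centre spindle, plus the real blue and red rings. I'll square the tool first, then hover over the stand.

Emit:
jog_arm(motion=[[0,0,0,0,0,8.04],[0,0,0,0,0,8.04],[0,0,0,0,0,8.04],[0.033,-0.0435,0,0,0,0],[0.033,-0.0435,0,0,0,0]], grip=0, grip_force=40)

```text
clock: 0.72
ee_pos: [0.3421, -0.528, 0.2528]
tool_rot: [-0.0, 1.0, -0.001, -0.0]
force: [0.7, -0.6, 0.2]
grip_width: 0.996
grasp_force: 0.0
```

Emit:
jog_arm(motion=[[0.033,-0.0435,0,0,0,0],[0.033,-0.0435,0,0,0,0],[0.033,-0.0435,0,0,0,0],[0.033,-0.0435,0,0,0,0],[0.033,-0.0435,0,0,0,0]])

```text
clock: 1.35
ee_pos: [0.5075, -0.31, 0.2532]
tool_rot: [-0.0, 1.0, -0.0, -0.0]
force: [0.7, -0.3, -0.2]
grip_width: 1.002
grasp_force: 0.0
```

```bash
cat >> h.py <<'E'
def st():
    s=status.state(); print({k:np.round(s[k],4) for k in('clock','ee_pos','tool_rot','force','grip_width','grasp_force')}); return s
def fish_rays(c):
    v,u=np.mgrid[:384,:512].astype(float); x=u-c['cx'];y=v-c['cy'];r=np.hypot(x,y)+1e-9;t=r/c['fx']
    return np.stack([x/r*np.sin(t),-y/r*np.sin(t),-np.cos(t)],-1)
def wgrid(c,d):
    R=fish_rays(c); P=R*(d/np.maximum(-R[...,2],1e-3))[...,None]; P=np.concatenate([P,np.ones(d.shape+(1,))],-1)
    return (P@np.linalg.inv(c['extrinsics']).T)[...,:3]
E
python3 - <<'E'
from h import *
s=st(); p,d,c=snap('wrist'); print(c, np.linalg.inv(c['extrinsics'])[:3,3]-s['ee_pos'],s['q'])
np.savez('w0.npz',p=p,d=d,E=c['extrinsics'],k=[c['fx'],c['fy'],c['cx'],c['cy']]); save(cv2.resize(p,(800,600)),'w0.png')
W=wgrid(c,d); m=(np.hypot(W[...,0]-.543,W[...,1]+.266)<.03)
for lo,hi in((.096,.108),(.05,.096),(.005,.014)):
    q=W[m&(W[...,2]>lo)&(W[...,2]<hi)]; print(len(q),q.mean(0) if len(q) else 0, cv2.minEnclosingCircle(q[:,:2].astype(np.float32)) if len(q) else 0)
E
```

```text
{'clock': np.float64(1.35), 'ee_pos': array([ 0.5075, -0.31  ,  0.2532]), 'tool_rot': array([-1.e-04,  1.e+00, -1.e-04, -1.e-04]), 'force': array([ 0.7406, -0.3413, -0.1897]), 'grip_width': np.float64(1.0022), 'grasp_force': np.float64(0.0)}
{'fx': 297.3186396354542, 'fy': 297.3186396354542, 'cx': 257.90196262502917, 'cy': 189.94402191204443, 'extrinsics': array([[-3.82379957e-04, -9.99999857e-01, -3.75099801e-04,
        -3.11227461e-01],
       [ 9.54592554e-01, -2.53269462e-04, -2.97914404e-01,
        -4.46419058e-01],
       [ 2.97914266e-01, -4.71983974e-04,  9.54592514e-01,
        -5.31434341e-01],
       [ 0.00000000e+00,  0.00000000e+00,  0.00000000e+00,
         1.00000000e+00]])} [ 0.07682492 -0.00157295  0.12100487] [ 0.43155417  0.29646939  0.01052218  1.7906733  -0.00356727  1.05476217
 -1.12763163]
230 [ 0.54583317 -0.2693316   0.10203992] ((0.5457398295402527, -0.26874494552612305), 0.008180884644389153)
104 [ 0.54967093 -0.27350823  0.07489723] ((0.5469456911087036, -0.27044910192489624), 0.007727575488388538)
542 [ 0.53379984 -0.25943284  0.01038684] ((0.5429949164390564, -0.26599550247192383), 0.030009007081389427)
```

View pics/w0.png

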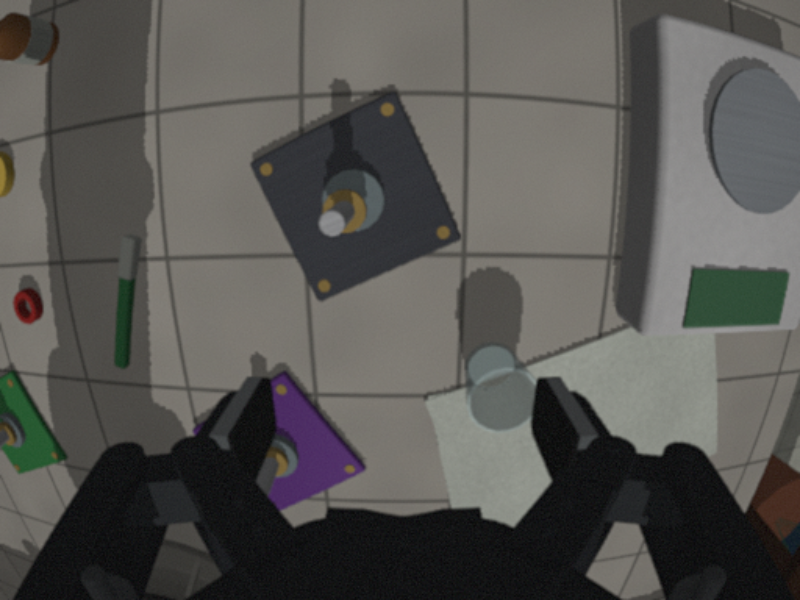

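Wrist view at hover: the spindle tip is at (332,222) px. Depth puts it at (0.5457, −0.269, 0.102) with an 8.2 mm radius, which matches the description. Next, the blue ring.

Emit:
jog_arm(motion=[[-0.0047,-0.054,0,0,0,0],[-0.0047,-0.054,0,0,0,0],[-0.0047,-0.054,0,0,0,0],[-0.0047,-0.054,0,0,0,0],[-0.0047,-0.054,0,0,0,0]])

```text
clock: 2.02
ee_pos: [0.4828, -0.0402, 0.2533]
tool_rot: [0.0, 1.0, -0.0, 0.0]
force: [0.0, 0.1, 0.4]
grip_width: 1.001
grasp_force: 0.0
```

Emit:
jog_arm(motion=[[-0.0047,-0.054,0.02,0,0,0],[-0.0047,-0.054,0.02,0,0,0],[-0.0047,-0.054,0.02,0,0,0],[-0.0047,-0.054,0.02,0,0,0],[-0.0047,-0.054,0.02,0,0,0]])

```text
clock: 2.65
ee_pos: [0.4596, 0.2297, 0.1527]
tool_rot: [-0.0, 1.0, -0.0, 0.0]
force: [1.3, -0.0, 0.7]
grip_width: 0.998
grasp_force: 0.0
```

```bash
cat >> h.py <<'E'
HUE=dict(blue=(100,125),yellow=(20,35),red=(0,8))
def ring(col,x,y,rad=.055,zlo=.012,zhi=.020,W=None,p=None):
    h=cv2.cvtColor(p,cv2.COLOR_RGB2HSV); lo,hi=HUE[col]
    m=(h[...,0]>=lo)&(h[...,0]<=hi)&(h[...,1]>100)&(np.hypot(W[...,0]-x,W[...,1]-y)<rad)&(W[...,2]>zlo)&(W[...,2]<zhi)
    q=W[m]; cc,r=cv2.minEnclosingCircle(q[:,:2].astype(np.float32)); e=cv2.fitEllipse(cv2.convexHull((q[:,:2]*1e4).astype(np.float32)))
    print(col,len(q),'z',np.median(q[:,2]).round(4),'circ',np.round(cc,4),round(r,4),'ell',np.round(np.array(e[0])/1e4,4),np.round(np.array(e[1])/1e4,4))
E
python3 - <<'E'
from h import *
s=st(); p,d,c=snap('wrist'); W=wgrid(c,d); save(p,'w1.png')
ring('blue',.46,.229,W=W,p=p); ring('yellow',.603,.117,W=W,p=p); ring('red',.459,.0945,W=W,p=p)
p,d,c=snap('side'); W=grid(c,d); m=(np.abs(W[...,0]-s['ee_pos'][0])<.03)&(np.abs(W[...,1]-s['ee_pos'][1])<.075)&(W[...,2]>.05)&(W[...,2]<.3)&(d>0)
print(m.sum(), np.sort(W[m][:,2])[:40:3].round(3), s['ee_pos'][2])
E
```

```text
{'clock': np.float64(2.65), 'ee_pos': array([0.4596, 0.2297, 0.1527]), 'tool_rot': array([-0.e+00,  1.e+00, -3.e-04,  0.e+00]), 'force': array([ 1.2694, -0.0046,  0.6976]), 'grip_width': np.float64(0.9982), 'grasp_force': np.float64(0.0)}
blue 2940 z 0.0162 circ [0.4622 0.2279] 0.0306 ell [0.4623 0.2278] [0.0598 0.0605]
yellow 1635 z 0.0163 circ [0.6046 0.1161] 0.0251 ell [0.6045 0.1162] [0.0489 0.0496]
red 604 z 0.0161 circ [0.461  0.0934] 0.019 ell [0.4611 0.0936] [0.0366 0.0374]
1800 [0.143 0.144 0.144 0.145 0.145 0.147 0.147 0.147 0.148 0.149 0.149 0.15
 0.15  0.151] 0.1526823107989755
```

Emit:
jog_arm(motion=[[0.0026,0.0018,0.04,0,0,0],[0,0,0.04,0,0,0],[0,0,0.03,0,0,0],[0,0,0.017,0,0,0],[0,0,0.006,0,0,0]])

```text
clock: 3.38
ee_pos: [0.4623, 0.2263, 0.0198]
tool_rot: [0.0, 1.0, -0.0, -0.0]
force: [-0.5, 0.4, 0.2]
grip_width: 1.004
grasp_force: 0.0
```

Emit:
jog_arm(motion=[[0,0,0,0,0,0],[0,0,0,0,0,0],[0,0,0,0,0,0],[0,0,0,0,0,0],[0,0,0,0,0,0]], grip=255, grip_force=40)

```text
clock: 4.0
ee_pos: [0.4631, 0.2269, 0.0217]
tool_rot: [-0.0, 1.0, -0.0, 0.001]
force: [-2.0, -0.3, 6.5]
grip_width: 0.693
grasp_force: 41.4
```

Emit:
jog_arm(motion=[[0,0,-0.02,0,0,0],[0,0,-0.04,0,0,0],[0,0,-0.05,0,0,0],[0,0,-0.04,0,0,0],[0,0,0,0,0,0]])

```text
clock: 4.62
ee_pos: [0.4641, 0.2274, 0.1743]
tool_rot: [-0.001, 1.0, -0.0, 0.003]
force: [0.1, 0.2, -1.5]
grip_width: 0.696
grasp_force: 44.2
```

```bash
python3 - <<'E'
from h import *
s=st(); p,d,c=snap('wrist'); W=wgrid(c,d); save(p,'w2.png'); e=s['ee_pos']
ring('blue',e[0],e[1],zlo=.1,zhi=.25,W=W,p=p)
h=cv2.cvtColor(p,cv2.COLOR_RGB2HSV); m=(h[...,0]>=100)&(h[...,0]<=125)&(h[...,1]>100)&(np.hypot(W[...,0]-e[0],W[...,1]-e[1])<.045)&(W[...,2]>.1)
q=W[m]; z=np.median(q[:,2]); t=q[np.abs(q[:,2]-z)<.006]; A=np.c_[t[:,:2]-t[:,:2].mean(0),np.ones(len(t))]; k=np.linalg.lstsq(A,t[:,2],rcond=None)[0]
print('top z',z,z-e[2],'tilt',k, 'extent x',t[:,0].min()-e[0],t[:,0].max()-e[0],'y',t[:,1].min()-e[1],t[:,1].max()-e[1])
p,d,c=snap('side'); W=grid(c,d); save(p,'s2.png')
m=(np.abs(W[...,0]-e[0])<.04)&(np.abs(W[...,1]-e[1])<.075)&(W[...,2]>.05)&(W[...,2]<.3)&(d>0)
h=cv2.cvtColor(p,cv2.COLOR_RGB2HSV); b=(h[...,0]>=100)&(h[...,0]<=125)&(h[...,1]>120)
print('side: tips',np.sort(W[m&~b][:,2])[5:60:10]-e[2],'ring',np.percentile(W[m&b][:,2],[2,50,98])-e[2])
save(cv2.resize(np.hstack([cv2.imread('pics/w2.png')[150:384,100:400,::-1],p[100:334,150:450]]),(800,312)),'v2.png')
E
```

```text
{'clock': np.float64(4.625), 'ee_pos': array([0.4641, 0.2274, 0.1743]), 'tool_rot': array([-1.4e-03,  1.0e+00, -3.0e-04,  3.1e-03]), 'force': array([ 0.1155,  0.2281, -1.451 ]), 'grip_width': np.float64(0.6961), 'grasp_force': np.float64(44.241)}
blue 10053 z 0.1686 circ [0.4684 0.2266] 0.0546 ell [0.4639 0.227 ] [0.0602 0.1122]
top z 0.16863662288234718 -0.005640508627192564 tilt [-0.00439547  0.00259963  0.16848686] extent x -0.03160361062007455 0.030179314910539268 y -0.03154689012156181 0.03885224560330797
side: tips [-0.01763921 -0.01098512 -0.00829089 -0.00665228 -0.00531399 -0.00413718] ring [-0.02029828 -0.00728264  0.04951053]
```

View pics/v2.png

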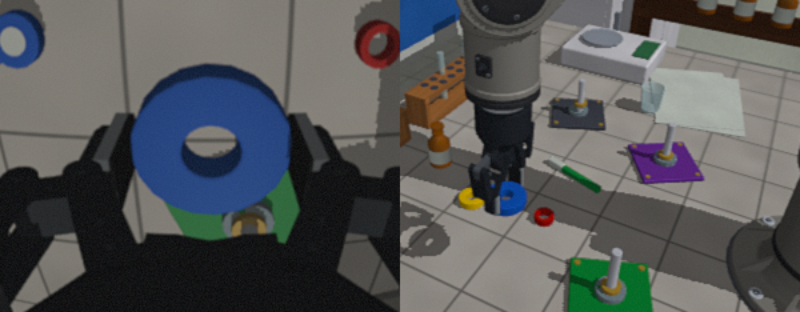

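The ring is held level and centred, with its top 5.6 mm below the TCP. I'll go to a point short of the spindle in x and re-measure it from close up.

Emit:
jog_arm(motion=[[0,0.04,0,0,0,0],[0,0.058,0,0,0,0],[0,0.06,0,0,0,0],[0,0.06,0,0,0,0],[0,0.06,0,0,0,0]])

```text
clock: 5.35
ee_pos: [0.4616, -0.0533, 0.1695]
tool_rot: [-0.0, 1.0, 0.0, -0.001]
force: [1.9, -0.1, -1.5]
grip_width: 0.7
grasp_force: 44.2
```

Emit:
jog_arm(motion=[[0,0.06,0,0,0,0],[0,0.06,0,0,0,0],[0,0.058,0,0,0,0],[0,0.04,0,0,0,0],[0,0,0,0,0,0]])

```text
clock: 5.98
ee_pos: [0.461, -0.2723, 0.169]
tool_rot: [0.0, 1.0, -0.002, -0.001]
force: [0.8, 0.3, -0.4]
grip_width: 0.699
grasp_force: 44.2
```

```bash
cat >> h.py <<'E'
def spindle(W,x=.5457,y=-.269):
    m=(np.hypot(W[...,0]-x,W[...,1]-y)<.015)&(W[...,2]>.097)&(W[...,2]<.108); q=W[m]
    print('spindle',len(q),q.mean(0).round(4),[np.round(a,4) for a in cv2.minEnclosingCircle(q[:,:2].astype(np.float32))])
def held(col,W,p,e,r):
    h=cv2.cvtColor(p,cv2.COLOR_RGB2HSV); lo,hi=HUE[col]
    m=(h[...,0]>=lo)&(h[...,0]<=hi)&(h[...,1]>100)&(np.hypot(W[...,0]-e[0],W[...,1]-e[1])<r+.008)&(np.abs(W[...,2]-e[2]+.006)<.02)
    q=W[m]; hz=np.histogram(q[:,2],np.arange(e[2]-.03,e[2]+.02,.002)); z0=hz[1][hz[0].argmax()]+.001; t=q[np.abs(q[:,2]-z0)<.003]
    A=np.c_[t[:,:2]-t[:,:2].mean(0),np.ones(len(t))]; k=np.linalg.lstsq(A,t[:,2],rcond=None)[0]
    l,u=t[:,:2].min(0),t[:,:2].max(0)
    print('held',len(t),'top',round(z0-e[2],4),'tilt',k[:2].round(3),'centre rel tcp',((l+u)/2-e[:2]).round(4),'size',(u-l).round(4))
E
python3 - <<'E'
from h import *
s=st(); p,d,c=snap('wrist'); W=wgrid(c,d)
spindle(W); held('blue',W,p,s['ee_pos'],.031)
m=(np.hypot(W[...,0]-.5457,W[...,1]+.269)<.020)&(W[...,2]>.012)&(W[...,2]<.07); h,b=np.histogram(W[m][:,2],np.arange(.01,.07,.002)); print(h,b[0])
E
```

```text
{'clock': np.float64(5.975), 'ee_pos': array([ 0.461 , -0.2723,  0.169 ]), 'tool_rot': array([ 0.    ,  1.    , -0.0024, -0.0011]), 'force': array([ 0.794 ,  0.2962, -0.4373]), 'grip_width': np.float64(0.6991), 'grasp_force': np.float64(44.211)}
spindle 482 [ 0.5456 -0.2687  0.1024] [array([ 0.5456, -0.2687]), np.float64(0.0079)]
held 8801 top -0.005 tilt [-0.006  0.   ] centre rel tcp [-0.0013 -0.0014] size [0.0623 0.0601]
[  0   0   0   0  94 208   3   0   0   0   0   0   0   0   0  35 542  73
   0   0   1   0   0   0   1   0   0   0   0] 0.01
```

Emit:
jog_arm(motion=[[0.03,-0.001,0,0,0,0],[0.035,0,0,0,0,0],[0.0194,0,0,0,0,0],[0,0,0,0,0,0],[0,0,0,0,0,0]])

```text
clock: 6.65
ee_pos: [0.5459, -0.2676, 0.1697]
tool_rot: [-0.0, 1.0, 0.0, -0.001]
force: [0.1, -0.4, -1.1]
grip_width: 0.697
grasp_force: 44.2
```

Emit:
jog_arm(motion=[[0,0,0.01,0,0,0],[0,0,0.015,0,0,0],[0,0,0.01,0,0,0],[0,0,0.003,0,0,0],[0,0,0,0,0,0]])

```text
clock: 7.28
ee_pos: [0.5467, -0.2684, 0.1321]
tool_rot: [-0.0, 1.0, -0.0, -0.0]
force: [0.3, 0.1, -1.1]
grip_width: 0.696
grasp_force: 44.2
```

```bash
python3 - <<'E'
from h import *
s=st(); p,d,c=snap('wrist'); W=wgrid(c,d)
held('blue',W,p,s['ee_pos'],.031); spindle(W); save(cv2.resize(p[150:384,100:400],(600,468)),'w3.png')
E
```

```text
{'clock': np.float64(7.275), 'ee_pos': array([ 0.5467, -0.2684,  0.1321]), 'tool_rot': array([-1.e-04,  1.e+00, -1.e-04, -2.e-04]), 'force': array([ 0.2853,  0.0798, -1.0613]), 'grip_width': np.float64(0.6961), 'grasp_force': np.float64(44.2064)}
held 8776 top -0.005 tilt [-0.004 -0.   ] centre rel tcp [-0.0011 -0.0015] size [0.0623 0.0602]
spindle 146 [ 0.5412 -0.2691  0.1023] [array([ 0.5415, -0.2691]), np.float64(0.0062)]
```

View pics/w3.png

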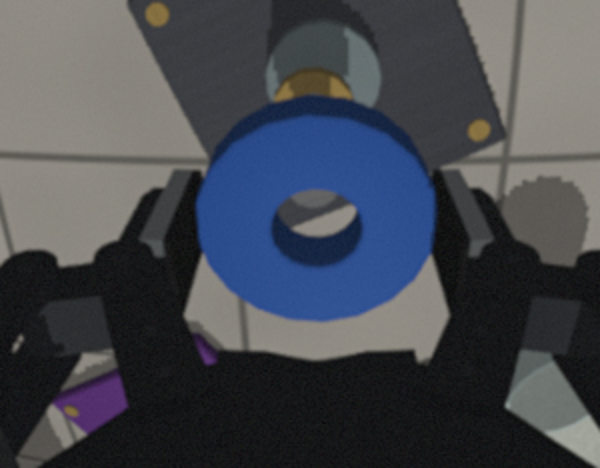

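The bore is centred over the spindle tip, which shows through it at about (315,200). Descending with force checks.

Emit:
jog_arm(motion=[[0,0,0.005,0,0,0],[0,0,0.006,0,0,0],[0,0,0.008,0,0,0],[0,0,0.008,0,0,0],[0,0,0.004,0,0,0]])

```text
clock: 7.95
ee_pos: [0.5465, -0.2683, 0.1005]
tool_rot: [-0.0, 1.0, -0.0, -0.0]
force: [0.5, -0.4, -1.5]
grip_width: 0.694
grasp_force: 44.2
```

Emit:
jog_arm(motion=[[0,0,0.01,0,0,0],[0,0,0.01,0,0,0],[0,0,0.007,0,0,0],[0,0,0.004,0,0,0],[0,0,0.001,0,0,0]])

```text
clock: 8.57
ee_pos: [0.5467, -0.2685, 0.0691]
tool_rot: [-0.0, 1.0, -0.0, -0.0]
force: [0.3, 0.8, -1.3]
grip_width: 0.693
grasp_force: 44.2
```

Emit:
jog_arm(motion=[[0,0,0.001,0,0,0],[0,0,0.001,0,0,0],[0,0,0,0,0,0]])

```text
clock: 8.95
ee_pos: [0.5468, -0.2685, 0.0674]
tool_rot: [0.0, 1.0, -0.0, 0.0]
force: [-0.7, -0.2, -1.8]
grip_width: 0.696
grasp_force: 44.2
```

Emit:
jog_arm(motion=[[0,0,0.001,0,0,0],[0,0,0.001,0,0,0],[0,0,0,0,0,0]])

```text
clock: 9.32
ee_pos: [0.5467, -0.2684, 0.0652]
tool_rot: [-0.0, 1.0, -0.0, -0.0]
force: [0.7, 0.0, -1.0]
grip_width: 0.695
grasp_force: 44.2
```

Emit:
jog_arm(motion=[[0,0,0.001,0,0,0],[0,0,0,0,0,0]])

```text
clock: 9.57
ee_pos: [0.5469, -0.2685, 0.0644]
tool_rot: [-0.0, 1.0, -0.0, 0.0]
force: [-0.6, -0.0, 0.9]
grip_width: 0.697
grasp_force: 44.5
```

Contact. Releasing the ring.

Emit:
jog_arm(motion=[[0,0,0,0,0,0],[0,0,0,0,0,0],[0,0,0,0,0,0],[0,0,-0.03,0,0,0],[0,0,-0.05,0,0,0]], grip=0)

```text
clock: 10.2
ee_pos: [0.5458, -0.268, 0.1438]
tool_rot: [-0.001, 1.0, 0.0, -0.002]
force: [0.6, -0.9, 0.8]
grip_width: 0.999
grasp_force: 0.0
```

Emit:
jog_arm(motion=[[-0.025,0,-0.05,0,0,0],[-0.05,0,0,0,0,0],[-0.005,0,0,0,0,0],[0,0,0,0,0,0]])

```text
clock: 10.7
ee_pos: [0.4669, -0.2685, 0.1946]
tool_rot: [0.0, 1.0, -0.0, 0.0]
force: [-0.3, 0.1, -0.6]
grip_width: 1.002
grasp_force: 0.0
```

```bash
python3 - <<'E'
from h import *
s=st(); p,d,c=snap('wrist'); W=wgrid(c,d)
spindle(W); ring('blue',.5457,-.269,zlo=.05,zhi=.07,W=W,p=p); ring('yellow',.604,.116,W=W,p=p)
E
```

```text
{'clock': np.float64(10.7), 'ee_pos': array([ 0.4669, -0.2685,  0.1946]), 'tool_rot': array([ 1.e-04,  1.e+00, -2.e-04,  3.e-04]), 'force': array([-0.3382,  0.0579, -0.6091]), 'grip_width': np.float64(1.0022), 'grasp_force': np.float64(0.0)}
spindle 364 [ 0.5454 -0.2689  0.1024] [array([ 0.5446, -0.269 ]), np.float64(0.0076)]
blue 3407 z 0.0589 circ [ 0.5454 -0.2698] 0.0311 ell [ 0.5455 -0.2699] [0.061  0.0613]Traceback (most recent call last):
  File "<stdin>", line 3, in <module>
  File "h.py", line 23, in ring
    q=W[m]; cc,r=cv2.minEnclosingCircle(q[:,:2].astype(np.float32)); e=cv2.fitEllipse(cv2.convexHull((q[:,:2]*1e4).astype(np.float32)))
                                                                       ~~~~~~~~~~~~~~^^^^^^^^^^^^^^^^^^^^^^^^^^^^^^^^^^^^^^^^^^^^^^^^^^
cv2.error: OpenCV(4.12.0) /io/opencv/modules/imgproc/src/shapedescr.cpp:356: error: (-215:Assertion failed) n >= 0 && (depth == CV_32F || depth == CV_32S) in function 'fitEllipseNoDirect'
```

Blue is seated: top at 0.059 and centred. Now the yellow ring.

Emit:
jog_arm(motion=[[0.0197,-0.0549,0,0,0,0],[0.0197,-0.0549,0,0,0,0],[0.0197,-0.0549,0,0,0,0],[0.0197,-0.0549,0,0,0,0],[0.0197,-0.0549,0.02,0,0,0]])

```text
clock: 11.38
ee_pos: [0.5675, 0.0087, 0.1749]
tool_rot: [-0.0, 1.0, 0.0, 0.001]
force: [0.7, -0.8, -0.4]
grip_width: 1.001
grasp_force: 0.0
```

Emit:
jog_arm(motion=[[0.0197,-0.0549,0.02,0,0,0],[0.0197,-0.0549,0.03,0,0,0],[0,0,0.04,0,0,0],[0,0,0.03,0,0,0],[0,0,0,0,0,0]])

```text
clock: 12.0
ee_pos: [0.6027, 0.1139, 0.0531]
tool_rot: [0.0, 1.0, 0.0, -0.002]
force: [-1.2, 0.6, 0.6]
grip_width: 0.999
grasp_force: 0.0
```

```bash
python3 - <<'E'
from h import *
s=st(); p,d,c=snap('wrist'); W=wgrid(c,d); ring('yellow',.604,.116,W=W,p=p)
E
```

```text
{'clock': np.float64(12.0), 'ee_pos': array([0.6027, 0.1139, 0.0531]), 'tool_rot': array([ 2.0e-04,  1.0e+00,  4.0e-04, -2.3e-03]), 'force': array([-1.2257,  0.611 ,  0.5588]), 'grip_width': np.float64(0.9994), 'grasp_force': np.float64(0.0)}
yellow 4140 z 0.0162 circ [0.6052 0.1158] 0.0251 ell [0.6053 0.1156] [0.0487 0.0498]
```

Emit:
jog_arm(motion=[[0.0008,0.0005,0.012,0,0,0],[0,0,0.01,0,0,0],[0,0,0.0055,0,0,0],[0,0,0,0,0,0]])

```text
clock: 12.55
ee_pos: [0.6044, 0.1127, 0.028]
tool_rot: [0.0, 1.0, -0.0, -0.0]
force: [-0.3, 0.4, 0.7]
grip_width: 0.999
grasp_force: 0.0
```

Emit:
jog_arm(motion=[[0,0,0,0,0,0],[0,0,0,0,0,0],[0,0,0,0,0,0],[0,0,0,0,0,0],[0,0,0,0,0,0]], grip=255, grip_force=40)

```text
clock: 13.18
ee_pos: [0.6049, 0.1129, 0.0289]
tool_rot: [-0.0, 1.0, -0.0, 0.0]
force: [-1.0, -0.7, 7.8]
grip_width: 0.553
grasp_force: 40.3
```

Emit:
jog_arm(motion=[[0,0,-0.02,0,0,0],[0,0,-0.04,0,0,0],[0,0,-0.05,0,0,0],[0,0,-0.04,0,0,0],[0,0,0,0,0,0]])

```text
clock: 13.8
ee_pos: [0.6063, 0.1131, 0.183]
tool_rot: [-0.001, 1.0, -0.0, 0.003]
force: [-0.1, 0.3, -0.9]
grip_width: 0.557
grasp_force: 41.9
```

```bash
python3 - <<'E'
from h import *
s=st(); p,d,c=snap('wrist'); W=wgrid(c,d); held('yellow',W,p,s['ee_pos'],.025)
E
```

```text
{'clock': np.float64(13.8), 'ee_pos': array([0.6063, 0.1131, 0.183 ]), 'tool_rot': array([-7.0e-04,  1.0e+00, -2.0e-04,  3.2e-03]), 'force': array([-0.0961,  0.3231, -0.9471]), 'grip_width': np.float64(0.5567), 'grasp_force': np.float64(41.9289)}
held 5114 top -0.013 tilt [0.001 0.   ] centre rel tcp [ 0.0009 -0.0013] size [0.0498 0.0477]
```

Emit:
jog_arm(motion=[[-0.007,0.045,0,0,0,0],[-0.009,0.057,0,0,0,0],[-0.009,0.058,0,0,0,0],[-0.009,0.058,0,0,0,0],[-0.009,0.058,0,0,0,0]])

```text
clock: 14.48
ee_pos: [0.5605, -0.1649, 0.1776]
tool_rot: [-0.0, 1.0, -0.0, -0.001]
force: [1.6, -0.1, -1.4]
grip_width: 0.552
grasp_force: 41.9
```

Emit:
jog_arm(motion=[[-0.009,0.058,0,0,0,0],[-0.0085,0.047,0,0,0,0],[0,0,0.01,0,0,0],[0,0,0,0,0,0],[0,0,0,0,0,0]])

```text
clock: 15.1
ee_pos: [0.5444, -0.2667, 0.1681]
tool_rot: [-0.0, 1.0, 0.001, -0.0]
force: [0.4, 0.2, -1.5]
grip_width: 0.549
grasp_force: 41.9
```

```bash
python3 - <<'E'
from h import *
s=st(); p,d,c=snap('wrist'); W=wgrid(c,d); held('yellow',W,p,s['ee_pos'],.025); spindle(W); save(cv2.resize(p[100:384,100:400],(600,568)),'w5.png')
E
```

```text
{'clock': np.float64(15.1), 'ee_pos': array([ 0.5444, -0.2667,  0.1681]), 'tool_rot': array([-4.e-04,  1.e+00,  9.e-04, -2.e-04]), 'force': array([ 0.3537,  0.1627, -1.5075]), 'grip_width': np.float64(0.5487), 'grasp_force': np.float64(41.9022)}
held 5099 top -0.013 tilt [-0.004  0.001] centre rel tcp [ 0.0007 -0.0014] size [0.0501 0.0478]
spindle 0 [nan nan nan] [array([0., 0.]), np.float64(0.0)]h.py:27: RuntimeWarning: Mean of empty slice.
  print('spindle',len(q),q.mean(0).round(4),[np.round(a,4) for a in cv2.minEnclosingCircle(q[:,:2].astype(np.float32))])
  ret = um.true_divide(
```

View pics/w5.png

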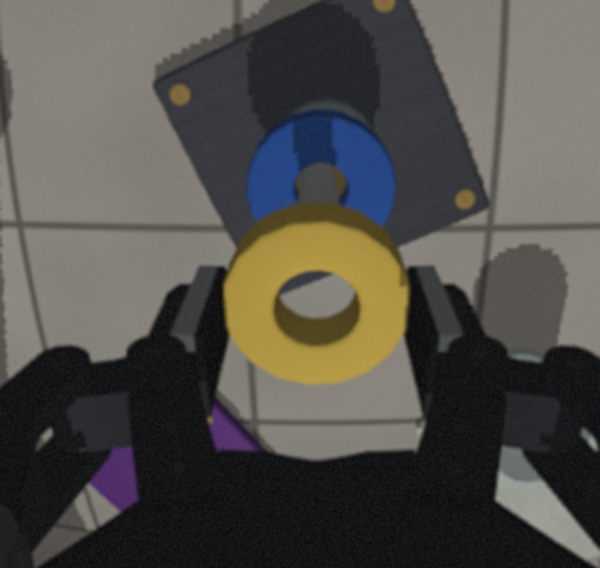

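Emit:
jog_arm(motion=[[0.0004,0.001,0.01,0,0,0],[0,0,0.012,0,0,0],[0,0,0.008,0,0,0],[0,0,0.002,0,0,0],[0,0,0,0,0,0]])

```text
clock: 15.78
ee_pos: [0.5444, -0.2693, 0.1361]
tool_rot: [-0.0, 1.0, -0.0, -0.0]
force: [0.8, -0.7, 0.3]
grip_width: 0.546
grasp_force: 41.9
```

Emit:
jog_arm(motion=[[0,0,0.003,0,0,0],[0,0,0.003,0,0,0],[0,0,0.004,0,0,0],[0,0,0.004,0,0,0],[0,0,0.002,0,0,0]])

```text
clock: 16.4
ee_pos: [0.5443, -0.2692, 0.1198]
tool_rot: [-0.0, 1.0, -0.0, -0.0]
force: [-0.3, -0.0, 0.2]
grip_width: 0.553
grasp_force: 41.9
```

Emit:
jog_arm(motion=[[0.0003,-0.001,0.007,0,0,0],[0,0,0.008,0,0,0],[0,0,0.006,0,0,0],[0,0,0.004,0,0,0],[0,0,0.001,0,0,0]])

```text
clock: 17.02
ee_pos: [0.5447, -0.2682, 0.0939]
tool_rot: [-0.0, 1.0, -0.0, -0.0]
force: [0.1, -0.7, 0.0]
grip_width: 0.553
grasp_force: 41.9
```

Emit:
jog_arm(motion=[[0,0,0.001,0,0,0],[0,0,0.001,0,0,0],[0,0,0.0005,0,0,0],[0,0,0,0,0,0]])

```text
clock: 17.52
ee_pos: [0.5448, -0.2683, 0.0918]
tool_rot: [-0.0, 1.0, -0.0, 0.0]
force: [0.4, -0.3, -0.0]
grip_width: 0.549
grasp_force: 41.9
```

Emit:
jog_arm(motion=[[0,0,0.001,0,0,0],[0,0,0.001,0,0,0],[0,0,0.0005,0,0,0],[0,0,0,0,0,0]])

```text
clock: 18.02
ee_pos: [0.5447, -0.2682, 0.0892]
tool_rot: [-0.0, 1.0, -0.0, -0.0]
force: [0.4, -0.7, -0.4]
grip_width: 0.558
grasp_force: 41.9
```

Emit:
jog_arm(motion=[[0,0,0.001,0,0,0],[0,0,0.0005,0,0,0],[0,0,0,0,0,0]])

```text
clock: 18.4
ee_pos: [0.5447, -0.2682, 0.0877]
tool_rot: [-0.0, 1.0, -0.0, -0.0]
force: [-0.3, 0.7, -1.6]
grip_width: 0.554
grasp_force: 41.9
```

Emit:
jog_arm(motion=[[0,0,0.0008,0,0,0],[0,0,0.0007,0,0,0],[0,0,0,0,0,0]])

```text
clock: 18.77
ee_pos: [0.5448, -0.2682, 0.0865]
tool_rot: [0.0, 1.0, -0.0, 0.0]
force: [-0.9, 0.3, 4.0]
grip_width: 0.551
grasp_force: 42.4
```

Contact. Release and back off for a look.

Emit:
jog_arm(motion=[[0,0,0,0,0,0],[0,0,0,0,0,0],[0,0,0,0,0,0],[0,0,-0.03,0,0,0],[0,0,-0.05,0,0,0]], grip=0)

```text
clock: 19.4
ee_pos: [0.5438, -0.2678, 0.1657]
tool_rot: [-0.001, 1.0, -0.0, -0.002]
force: [0.4, -0.5, 0.8]
grip_width: 0.996
grasp_force: 0.0
```

Emit:
jog_arm(motion=[[-0.03,0,-0.03,0,0,0],[-0.045,0,0,0,0,0],[0,0,0,0,0,0],[0,0,0,0,0,0]])

```text
clock: 19.9
ee_pos: [0.4702, -0.2683, 0.1965]
tool_rot: [0.0, 1.0, -0.0, 0.0]
force: [0.6, -0.0, -0.1]
grip_width: 0.997
grasp_force: 0.0
```

```bash
python3 - <<'E'
from h import *
s=st(); p,d,c=snap('wrist'); W=wgrid(c,d)
spindle(W); ring('yellow',.5457,-.269,zlo=.065,zhi=.09,W=W,p=p); ring('blue',.5457,-.269,zlo=.05,zhi=.064,W=W,p=p)
E
```

```text
{'clock': np.float64(19.9), 'ee_pos': array([ 0.4702, -0.2683,  0.1965]), 'tool_rot': array([ 1.e-04,  1.e+00, -1.e-04,  4.e-04]), 'force': array([ 0.6084, -0.0176, -0.0787]), 'grip_width': np.float64(0.997), 'grasp_force': np.float64(0.0)}
spindle 358 [ 0.5457 -0.2688  0.1025] [array([ 0.5458, -0.2689]), np.float64(0.008)]
yellow 2235 z 0.0739 circ [ 0.5451 -0.2697] 0.0246 ell [ 0.5451 -0.2697] [0.0483 0.0486]
blue 862 z 0.0578 circ [ 0.5454 -0.2698] 0.0312 ell [ 0.5455 -0.2699] [0.061  0.0613]
```

Both are stacked properly: yellow top at 0.074, blue top at 0.058. Now red.

Emit:
jog_arm(motion=[[-0.0012,-0.045,0,0,0,0],[-0.0012,-0.055,0,0,0,0],[-0.0012,-0.055,0,0,0,0],[-0.0013,-0.055,0,0,0,0],[-0.0013,-0.055,0.01,0,0,0]])

```text
clock: 20.58
ee_pos: [0.4645, -0.0008, 0.1866]
tool_rot: [-0.0, 1.0, 0.0, 0.001]
force: [1.3, -0.1, -0.2]
grip_width: 0.999
grasp_force: 0.0
```

Emit:
jog_arm(motion=[[-0.0013,-0.053,0.02,0,0,0],[-0.0012,-0.0437,0.04,0,0,0],[0,0,0.04,0,0,0],[0,0,0.03,0,0,0],[0,0,0,0,0,0]])

```text
clock: 21.2
ee_pos: [0.4602, 0.0941, 0.0544]
tool_rot: [0.0, 1.0, 0.001, -0.002]
force: [0.1, 0.8, 0.5]
grip_width: 1.0
grasp_force: 0.0
```

```bash
python3 - <<'E'
from h import *
s=st(); p,d,c=snap('wrist'); W=wgrid(c,d); ring('red',.461,.0934,W=W,p=p)
E
```

```text
{'clock': np.float64(21.2), 'ee_pos': array([0.4602, 0.0941, 0.0544]), 'tool_rot': array([ 2.0e-04,  1.0e+00,  5.0e-04, -2.1e-03]), 'force': array([0.1183, 0.7901, 0.451 ]), 'grip_width': np.float64(0.9997), 'grasp_force': np.float64(0.0)}
red 1877 z 0.0161 circ [0.4611 0.0927] 0.0191 ell [0.4612 0.0929] [0.0365 0.0375]
```

Emit:
jog_arm(motion=[[0,0,0.013,0,0,0],[0,0,0.01,0,0,0],[0,0,0.004,0,0,0],[0,0,0,0,0,0]])

```text
clock: 21.75
ee_pos: [0.4611, 0.0935, 0.0291]
tool_rot: [0.0, 1.0, -0.0, -0.0]
force: [0.0, -0.0, 1.0]
grip_width: 1.0
grasp_force: 0.0
```

Emit:
jog_arm(motion=[[0,0,0,0,0,0],[0,0,0,0,0,0],[0,0,0,0,0,0],[0,0,0,0,0,0],[0,0,0,0,0,0]], grip=255, grip_force=50)

```text
clock: 22.38
ee_pos: [0.4613, 0.0935, 0.0298]
tool_rot: [0.0, 1.0, -0.0, 0.0]
force: [-3.3, -1.6, 14.6]
grip_width: 0.41
grasp_force: 48.3
```

Emit:
jog_arm(motion=[[0,0,-0.02,0,0,0],[0,0,-0.04,0,0,0],[0,0,-0.05,0,0,0],[0,0,-0.04,0,0,0],[0,0,0,0,0,0]])

```text
clock: 23.0
ee_pos: [0.4626, 0.0938, 0.1821]
tool_rot: [-0.0, 1.0, -0.0, 0.003]
force: [-0.1, -0.3, -0.2]
grip_width: 0.407
grasp_force: 50.3
```

```bash
python3 - <<'E'
from h import *
s=st(); p,d,c=snap('wrist'); W=wgrid(c,d); held('red',W,p,s['ee_pos'],.019)
E
```

```text
{'clock': np.float64(23.0), 'ee_pos': array([0.4626, 0.0938, 0.1821]), 'tool_rot': array([-4.0e-04,  1.0e+00, -3.0e-04,  2.6e-03]), 'force': array([-0.0662, -0.2597, -0.1892]), 'grip_width': np.float64(0.407), 'grasp_force': np.float64(50.2976)}
held 2260 top -0.013 tilt [0.001 0.001] centre rel tcp [-0.0004 -0.0015] size [0.0379 0.0351]
```

Emit:
jog_arm(motion=[[0.009,0.042,0,0,0,0],[0.013,0.056,0,0,0,0],[0.013,0.056,0,0,0,0],[0.013,0.056,0,0,0,0],[0.013,0.056,0,0,0,0]])

```text
clock: 23.68
ee_pos: [0.5216, -0.1742, 0.1778]
tool_rot: [-0.0, 1.0, 0.0, -0.001]
force: [0.9, -0.1, 0.0]
grip_width: 0.403
grasp_force: 50.3
```

Emit:
jog_arm(motion=[[0.013,0.055,0,0,0,0],[0.0107,0.0405,0,0,0,0],[0,0,0.01,0,0,0],[0,0,0.008,0,0,0],[0,0,0,0,0,0]])

```text
clock: 24.3
ee_pos: [0.5452, -0.2665, 0.1599]
tool_rot: [-0.001, 1.0, 0.001, -0.001]
force: [0.7, 0.4, -0.3]
grip_width: 0.405
grasp_force: 50.3
```

```bash
python3 - <<'E'
from h import *
s=st(); p,d,c=snap('wrist'); W=wgrid(c,d); held('red',W,p,s['ee_pos'],.019)
E
```

```text
{'clock': np.float64(24.3), 'ee_pos': array([ 0.5452, -0.2665,  0.1599]), 'tool_rot': array([-6.0e-04,  1.0e+00,  7.0e-04, -1.1e-03]), 'force': array([ 0.6789,  0.4315, -0.3188]), 'grip_width': np.float64(0.4053), 'grasp_force': np.float64(50.2929)}
held 2240 top -0.013 tilt [-0.003  0.003] centre rel tcp [-0.0003 -0.0016] size [0.0374 0.035 ]
```

Emit:
jog_arm(motion=[[0,0,0.012,0,0,0],[0,0,0.008,0,0,0],[0,0,0.003,0,0,0],[0,0,0,0,0,0]])

```text
clock: 24.85
ee_pos: [0.5457, -0.268, 0.138]
tool_rot: [-0.0, 1.0, -0.0, -0.0]
force: [0.7, -1.7, -0.9]
grip_width: 0.407
grasp_force: 50.3
```

```bash
python3 - <<'E'
from h import *
s=st(); p,d,c=snap('wrist'); W=wgrid(c,d); held('red',W,p,s['ee_pos'],.019); save(cv2.resize(p[150:384,130:390],(520,468)),'w7.png')
E
```

```text
{'clock': np.float64(24.85), 'ee_pos': array([ 0.5457, -0.268 ,  0.138 ]), 'tool_rot': array([-1.e-04,  1.e+00, -1.e-04, -2.e-04]), 'force': array([ 0.7444, -1.7127, -0.8658]), 'grip_width': np.float64(0.4068), 'grasp_force': np.float64(50.2945)}
held 2234 top -0.013 tilt [-0.001  0.001] centre rel tcp [-0.0005 -0.0014] size [0.0374 0.0354]
```

View pics/w7.png

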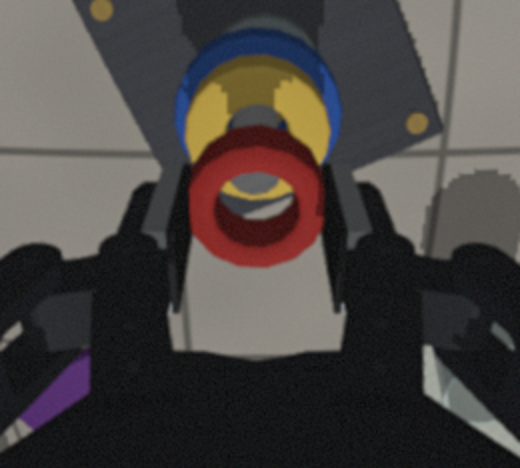

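The red bore (256,205) is lined up with the spindle tip at (256,180). Threading it on.

Emit:
jog_arm(motion=[[0,0,0.004,0,0,0],[0,0,0.004,0,0,0],[0,0,0.004,0,0,0],[0,0,0.004,0,0,0],[0,0,0.002,0,0,0]])

```text
clock: 25.52
ee_pos: [0.5457, -0.268, 0.1199]
tool_rot: [-0.0, 1.0, -0.0, -0.0]
force: [0.3, 0.3, -0.8]
grip_width: 0.408
grasp_force: 50.3
```

Emit:
jog_arm(motion=[[0,0,0.004,0,0,0],[0,0,0.004,0,0,0],[0,0,0.004,0,0,0],[0,0,0.002,0,0,0],[0,0,0,0,0,0]])

```text
clock: 26.15
ee_pos: [0.5457, -0.268, 0.1061]
tool_rot: [-0.0, 1.0, -0.0, -0.0]
force: [-0.2, -0.4, -1.0]
grip_width: 0.407
grasp_force: 50.3
```

Emit:
jog_arm(motion=[[0,0,0.001,0,0,0],[0,0,0.001,0,0,0],[0,0,0,0,0,0]])

```text
clock: 26.52
ee_pos: [0.5457, -0.268, 0.1042]
tool_rot: [-0.0, 1.0, -0.0, -0.0]
force: [-0.2, -0.2, -0.1]
grip_width: 0.411
grasp_force: 50.3
```

Emit:
jog_arm(motion=[[0,0,0.001,0,0,0],[0,0,0.001,0,0,0],[0,0,0.0005,0,0,0],[0,0,0,0,0,0],[0,0,0,0,0,0]])

```text
clock: 27.15
ee_pos: [0.5459, -0.2681, 0.102]
tool_rot: [0.0, 1.0, -0.0, 0.0]
force: [-1.0, 1.7, 5.7]
grip_width: 0.407
grasp_force: 50.9
```

Emit:
jog_arm(motion=[[0,0,0.001,0,0,0],[0,0,0.001,0,0,0],[0,0,0.001,0,0,0],[0,0,0,0,0,0]])

```text
clock: 27.65
ee_pos: [0.5459, -0.2681, 0.0989]
tool_rot: [0.0, 1.0, -0.0, 0.0]
force: [0.4, -0.2, 3.0]
grip_width: 0.408
grasp_force: 50.7
```

Emit:
jog_arm(motion=[[0,0,0.0012,0,0,0],[0,0,0.0012,0,0,0],[0,0,0.0012,0,0,0],[0,0,0.0012,0,0,0],[0,0,0.0012,0,0,0]])

```text
clock: 28.28
ee_pos: [0.5459, -0.2681, 0.0929]
tool_rot: [0.0, 1.0, -0.0, 0.0]
force: [-0.4, 0.3, 5.8]
grip_width: 0.406
grasp_force: 50.9
```

Emit:
jog_arm(motion=[[0,0,0.001,0,0,0],[0,0,0.001,0,0,0],[0,0,0.001,0,0,0],[0,0,0,0,0,0]])

```text
clock: 28.78
ee_pos: [0.5459, -0.2681, 0.0899]
tool_rot: [0.0, 1.0, -0.0, 0.0]
force: [-0.9, 0.1, 4.9]
grip_width: 0.405
grasp_force: 50.8
```

Emit:
jog_arm(motion=[[0,0,0.0006,0,0,0],[0,0,0.0006,0,0,0],[0,0,0,0,0,0]])

```text
clock: 29.15
ee_pos: [0.5463, -0.2682, 0.0896]
tool_rot: [0.0, 1.0, -0.0, 0.001]
force: [-4.3, 1.6, 18.3]
grip_width: 0.408
grasp_force: 52.2
```

Emit:
jog_arm(motion=[[0,0,0.0005,0,0,0],[0,0,0.0005,0,0,0],[0,0,0,0,0,0]])

```text
clock: 29.52
ee_pos: [0.5466, -0.2683, 0.0894]
tool_rot: [0.0, 1.0, -0.0, 0.001]
force: [-6.3, 3.4, 29.1]
grip_width: 0.405
grasp_force: 53.3
```

A firm stop at 29 N, so the collar should be home. Easing off, releasing and checking.

Emit:
jog_arm(motion=[[0,0,-0.0018,0,0,0],[0,0,0,0,0,0]])

```text
clock: 29.78
ee_pos: [0.5461, -0.2681, 0.0898]
tool_rot: [0.0, 1.0, -0.0, 0.0]
force: [-0.9, 0.8, 10.4]
grip_width: 0.404
grasp_force: 51.4
```

Emit:
jog_arm(motion=[[0,0,0,0,0,0],[0,0,0,0,0,0],[0,0,0,0,0,0],[0,0,-0.03,0,0,0],[0,0,-0.05,0,0,0]], grip=0)

```text
clock: 30.4
ee_pos: [0.5448, -0.2676, 0.1687]
tool_rot: [-0.001, 1.0, -0.0, -0.002]
force: [1.0, 0.4, 0.7]
grip_width: 0.999
grasp_force: 0.0
```

Emit:
jog_arm(motion=[[-0.03,0,-0.03,0,0,0],[-0.045,0,0,0,0,0],[0,0,0,0,0,0],[0,0,0,0,0,0]])

```text
clock: 30.9
ee_pos: [0.4712, -0.2681, 0.1996]
tool_rot: [0.0, 1.0, -0.0, 0.0]
force: [0.4, 0.6, 0.4]
grip_width: 0.998
grasp_force: 0.0
```

```bash
python3 - <<'E'
from h import *
s=st(); p,d,c=snap('wrist'); W=wgrid(c,d)
spindle(W)
for k,a,b in(('red',.068,.09),('yellow',.054,.066),('blue',.036,.05)): ring(k,.5457,-.269,zlo=a,zhi=b,W=W,p=p)
m=(np.hypot(W[...,0]-.5457,W[...,1]+.269)<.08)&(W[...,2]<.014)&(W[...,2]>.006); print('plate',np.median(W[m][:,2]))
save(cv2.resize(p[60:260,150:400],(750,600)),'w8.png')
E
```

```text
{'clock': np.float64(30.9), 'ee_pos': array([ 0.4712, -0.2681,  0.1996]), 'tool_rot': array([ 1.e-04,  1.e+00, -2.e-04,  4.e-04]), 'force': array([0.3654, 0.6069, 0.4421]), 'grip_width': np.float64(0.9977), 'grasp_force': np.float64(0.0)}
spindle 342 [ 0.5456 -0.2688  0.1024] [array([ 0.5455, -0.2689]), np.float64(0.0078)]
red 929 z 0.0762 circ [ 0.5454 -0.2695] 0.0183 ell [ 0.5453 -0.2695] [0.0358 0.0359]
yellow 762 z 0.0602 circ [ 0.5451 -0.2696] 0.0246 ell [ 0.5451 -0.2697] [0.0484 0.0486]
blue 783 z 0.0441 circ [ 0.5454 -0.2699] 0.0311 ell [ 0.5455 -0.2698] [0.0612 0.0612]
plate 0.010418066132115156
```

View pics/w8.png

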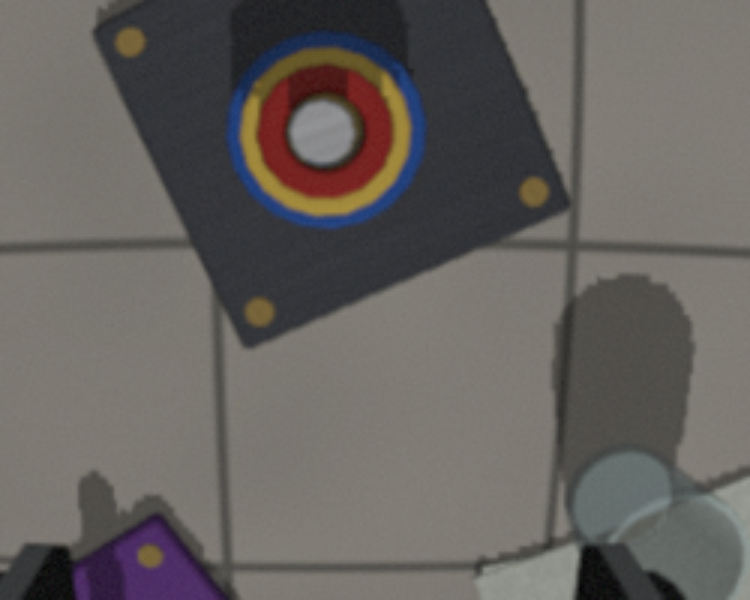

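All three rings lie flat, with tops at 76.2, 60.2 and 44.1 mm against the 76, 60 and 44 mm required, and the gripper is clear. Handing in.

```bash
python3 -c "
from h import *
print(workorder.hand_in())"
```

```text
the job is handed in; nothing more can be done
None
```

I threaded the blue, yellow and red rings in order, pressed the stack until the collar stopped firmly at its home height, released it and handed the job in at about 31 s; the hand-in returned no verdict.

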